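# Seat an eared drawplate in its sprung holder

## Robot

A 7-joint arm with a two-finger parallel gripper is mounted at the origin on a cart in front of the work surface, level with it; the furniture and walls round the work are solid. World frame = base frame: x ahead of the robot, y to its left, z up, the work surface at z = 0. Lengths are in m, angles in rad, forces in N, time in s.
With the tool pointing down it reaches from about 0.425 to 0.925 m from the base axis. Payload 6.8 kg.
Tool frame: the origin (TCP) lies at the very end of the fingers, on their centre line; the grasp point (between the pads) lies 19 mm behind it (bot.grasp_offset is the distance from the TCP to the grasp point, in m); z points along the fingers, y is the direction in which the jaws open and shut (so a half turn about z gives the same grasp; the last joint's range is limited). The gripper opens to 85 mm and grips with 20 to 120 N. Pads are 22 mm wide; open, the fingers measure 114 mm over their backs; the gripper's body (76 mm by 85 mm) begins 54 mm behind the grasp point. The pads swing forward as they close: fully open they stand 13 mm farther back than shut.
Start: joints at [-1.341, 0.477, 0.022, 1.555, -0.011, 1.109, -0.083], TCP at [0.224, 0.637, 0.231] pointing down, gripper open.
Joint ranges: [-2.96, 2.96], [-0.34, 2.1], [-1.41, 1.46], [0.24, 2.44], [-1.37, 4.51], [0.17, 1.92], [-2.96, 2.96]. Speed limits (rad/s): [2.39, 2.39, 3.14, 3.14, 3.14, 3.14, 3.14].

## Interface

Orientations are given as a unit quaternion [w, x, y, z].
In Python, from station import monitor, cams, bot, finder gives the robot as it stands.
- The arm moves only by the tool jog_arm, never from a script. Its argument "plan" is a list of rows, each an object of numbers: "x", "y", "z": the shift along the tool's x, y, z as a fraction of full scale; "wx", "wy", "wz": the turn, a rotation vector about the tool's x, y, z as a fraction of full scale. A call has 1 to 12 rows; each row is the pose to reach, as a shift and turn from the pose measured when the call began, along the tool's axes at that moment, turning the shorter way round; what a row does not reach only later rows make up. Full scale, the value 1, is 20 cm for a shift and 180 degrees for a turn. A row lasts 1/12 s, in which the tool goes at most 41.7 mm and 7.16 degrees, less where a joint would pass 70% of its speed; a pose out of reach is approached as far as the arm can. A call with a number of a shift or a turn outside -1 to 1 is refused whole. A call with a gripper value outside its range is refused whole. "hand" is the opening, from -1 (shut) to 1 (fully open), set as the call begins (left out, the last holds). The fingers move at their own pace and stop on an object; "grip_force" is the grip in N (left out, the last holds). Time passes only in rows, so rows that repeat a pose let the fingers close. It gives the time, the measured TCP pose, the force and the opening at its end, in the units of the state.
- monitor.get_obs(): the state, without advancing time (a new reading comes with each control period).
- cams.read_camera(name): name is "side" or "top"; returns the picture (384x512x3 uint8, red, green, blue); there is no depth.
- cams.get_calibration(name): a dict with "fx", "fy", "cx", "cy" (pixels), "distortion" ([k1, k2, p1, p2, k3] as OpenCV has them; the pictures are not rectified), "extrinsics" (4x4, takes a point from world to camera coordinates). Camera axes: x right, y down, z forward; pixel columns grow to the right and rows downward; lengths in m; the calibration is good to about 2 mm. A picture is of the moment at which its call begins. get_calibration takes no time and is no camera call.
- bot.hand_in(): hands the job in, once; it reports no verdict.
Trained networks look in the newest picture that a camera, given by its name, has taken for a name from the list of things; names that differ only in an ending like _2 or _b are one class to them, and where a whole thing is asked for, a point or a joint stands for the part that bears it (a point fixed in the world has none). Each returns a list of dicts, best first, with "confidence" (0 to 1); they miss things now and then, are a little off and sometimes report something else, mostly with a low value. They report only what shows in the picture. A call takes as long as a camera call.
- finder.find_in(camera, target): "bbox" ([left, top, width, height] in pixels, round what is visible of it).
- finder.place_of(camera, target): "location" ([column, row] in pixels: a listed point, or the origin of a listed thing).
The state is a dict: "t": time; "q": joint angles; "joint_vel": joint speeds; "joint_torque": joint torques, N m; "eef_pos": TCP position; "tool_rot": TCP orientation; "contact_force": force on the tool from outside, world axes, zero at the start; "torque": the same for the moment, N m; "gripper_width": opening from 0.0 (shut) to 1.0 (fully open).
Only numpy, scipy, OpenCV 4.12 (cv2) and the standard library are available. Lean on these libraries where they do the work, as an engineer would, in place of code of your own. Each camera call takes 0.05 s, during which the arm holds its last target. There are 200 camera calls.

## Task

Take the drawplate that has ears out of the wooden rack and slide its ears down between the spring clips of the grey steel holder until the plate sits square and fully home on the holder's height-adjustable rest bar; feel for the bar, because its height is set differently each time, and do not press the plate on it harder than about one and a half kilos. Then let go of the plate; leave the plain plate, the brass dish and the small red case where they are.

Things in the scene. Friction and masses are not known exactly. Their poses are not given: they have to be found in the camera images.
- eared_plate_centre (a point): Centre of the eared drawplate: a steel plate with small holes, upright in a rack groove. Main part 8 mm thick (own x), 70 long (own y), 68 tall (own z, up). At both ends its lower 28 mm carry an ear 6 mm thick, 13 mm long: 96 mm over the ears. This point is 34 mm above the lower edge. 0.18 to 0.29 kg. Grip across the 8 mm on its upper half. Either face may be the front.
- eared_plate: The eared drawplate itself, origin at the centre of its lower edge, axes as for its centre.
- plain_plate_centre (a point): Centre of the plain drawplate without ears (8 x 70 x 60 mm), upright in the rack's other groove; 30 mm above its lower edge. A bystander.
- plain_plate: The plain drawplate, origin at the centre of its lower edge.
- rack: Fixed wooden rack, 92 x 116 x 24 mm, origin at the centre of its underside. Two grooves, 9.5 mm wide and 16 mm deep, run along its own y at own x = -32 and +32 mm; their floor is 8 mm above the worktop and their ends are closed. Either plate may be in either groove.
- holder: Fixed grey steel drawplate holder, origin at the centre of its underside; base 44 x 150 x 8 mm (own x, y, z), two slotted posts 59 mm tall, 75 mm apart inside. A home plate stands upright along the holder's own y, centred on own x = 0 and y = 0, its ears pushed by the clips against the back walls.
- slot_left (a point): Middle of the mouth of the +y post's slot, 56 mm above the holder's underside, at own x = 0, y = +44 mm. The slot is open at the top and toward the other post. Its rigid back wall has its face at own x = +3 mm, its rigid end at y = +50 mm (2 mm of play for the ear). The mouth flares out from 49 mm up to 59 mm and takes an ear up to 3 mm off.
- slot_right (a point): The same for the -y post: own x = 0, y = -44 mm, slot end at y = -50 mm. In both slots a brass spring clip faces the back wall, its face at own x = -1 mm when empty, and yields toward -x (1.2 N preload, 0.6 N/mm, so 2.4 N on a 6 mm ear). Clips grip below about 47 mm; from there on the plate rubs with about 5 to 10 N in all.
- rest_bar_lowest (a point): Fixed point at the holder's middle, 15 mm above its underside: top of the rest bar at its lowest setting. The bar (12 x 56 x 6 mm, dark steel, on two screws between the posts) is set 0 to 20 mm above this point; its true height is not reported. It gives stiffly, 15 N/mm. The home plate's lower edge lies on it, 15 to 35 mm above the holder's underside.
- brass_dish: Small round brass dish, 55 mm across and 14 mm tall, beyond the holder, origin at the centre of its underside. A bystander.
- red_case: Small flat red case, 34 x 66 x 14 mm, beyond the holder, origin at the centre of its underside. A bystander.

How it is judged:
By the outcome, as a careful person would: the job done as asked, in the order asked, and still so for the second after the job is handed in, with the robot touching nothing.
It also fails if it takes over 42 s, if anything falls off the work surface, if the arm or the gripper's body presses on something with over 40 N, if the wrist force passes 120 N, or if a joint passes its speed limit or range.

## Working session

There is one attempt and no reset: what is moved stays moved. The work goes in short steps, Python scripts to look and compute and a tool call to move; the robot and the scene stay as the last step left them, time stands still between calls to the robot, and variables do not carry over. Pictures are saved under pics/ and viewed, about 8 in all and at most 12, crops included, and the job is handed in when it is done.

Besides the shell and the picture viewer there is one more tool, called after "Emit:" as a command line: name --argument value ..., lists and objects as JSON in quotes. jog_arm: Moves the arm, as the interface text tells. Shift numbers are shares of 20 cm and turn numbers shares of 180 degrees, none past 1 either way. Its arguments: {"type":"object","properties":{"plan":{"type":"array","items":{"type":"object","properties":{"x":{"type":"number","minimum":-1,"maximum":1},"y":{"type":"number","minimum":-1,"maximum":1},"z":{"type":"number","minimum":-1,"maximum":1},"wx":{"type":"number","minimum":-1,"maximum":1},"wy":{"type":"number","minimum":-1,"maximum":1},"wz":{"type":"number","minimum":-1,"maximum":1}}}},"hand":{"type":"number"},"grip_force":{"type":"number"}},"required":["plan"]}

```bash
mkdir -p pics
python3 - <<'E'
from station import monitor,cams,bot,finder
import cv2,numpy as np
o=monitor.get_obs();print({k:np.round(v,3).tolist() for k,v in o.items()},bot.grasp_offset)
for c in("top","side"):
    im=cams.read_camera(c);cv2.imwrite(f"pics/{c}0.png",im[...,::-1])
    print(c,{k:np.round(v,3).tolist() for k,v in cams.get_calibration(c).items()})
    for n in["eared_plate_centre","plain_plate_centre","eared_plate","plain_plate","rack","holder","slot_left","slot_right","rest_bar_lowest"]:
        print(n,[(np.round(d["location"],1).tolist(),round(d["confidence"],2)) for d in finder.place_of(c,n)][:3])
E
```

```text
{'t': 0.0, 'q': [-1.341, 0.478, 0.022, 1.556, -0.011, 1.109, -0.083], 'joint_vel': [-0.001, -0.0, 0.0, -0.001, -0.001, 0.001, -0.0], 'joint_torque': [0.0, -59.644, 1.608, -28.12, 0.012, 0.009, 0.0], 'eef_pos': [0.224, 0.636, 0.23], 'tool_rot': [-0.0, 0.168, 0.986, -0.001], 'contact_force': [-0.323, 0.218, -0.145], 'torque': [0.006, -0.031, 0.057], 'gripper_width': 1.003} 0.0187
top {'fx': 422.787, 'fy': 422.787, 'cx': 256.202, 'cy': 188.774, 'distortion': [0.001, 0.0, 0.0, 0.0, 0.0], 'extrinsics': [[-0.014, -1.0, 0.004, -0.108], [-0.99, 0.013, -0.14, 0.582], [0.14, -0.006, -0.99, 0.823], [0.0, 0.0, 0.0, 1.0]]}
eared_plate_centre [([281.8, 261.1], 0.75)]
plain_plate_centre [([282.3, 229.3], 0.63), ([225.2, 133.6], 0.61), ([278.7, 261.0], 0.52)]
eared_plate [([277.0, 263.5], 0.6)]
plain_plate [([278.9, 261.4], 0.7), ([283.9, 227.9], 0.57)]
rack [([277.6, 245.6], 0.87), ([280.0, 261.4], 0.53)]
holder [([261.1, 179.0], 0.82), ([279.8, 260.8], 0.48)]
slot_left [([238.6, 176.3], 0.89), ([258.1, 175.2], 0.57)]
slot_right [([280.4, 176.6], 0.8), ([260.9, 175.0], 0.22)]
rest_bar_lowest [([260.9, 174.6], 0.84)]
side {'fx': 433.657, 'fy': 433.657, 'cx': 255.009, 'cy': 192.021, 'distortion': [-0.045, 0.0, 0.0, 0.0, 0.0], 'extrinsics': [[0.875, -0.485, -0.011, -0.542], [-0.319, -0.559, -0.765, 0.172], [0.365, 0.673, -0.644, 0.75], [0.0, 0.0, 0.0, 1.0]]}
eared_plate_centre [([206.7, 243.7], 0.5)]
plain_plate_centre []
eared_plate []
plain_plate [([291.2, 206.7], 0.29)]
rack []
holder [([280.4, 216.7], 0.69)]
slot_left [([270.1, 179.5], 0.78)]
slot_right [([292.8, 205.4], 0.69)]
rest_bar_lowest [([281.0, 212.4], 0.82)]
```

Run:
```python
import cv2,numpy as np
a=cv2.imread("pics/top0.png")[90:300,170:370];b=cv2.imread("pics/side0.png")[130:340,130:330]
cv2.imwrite("pics/c0.png",np.hstack([cv2.resize(i,None,fx=2,fy=2.85,interpolation=3) if 0 else cv2.resize(i,(400,420),interpolation=3) for i in(a,b)]))
```

```text
(no output)
```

View pics/c0.png

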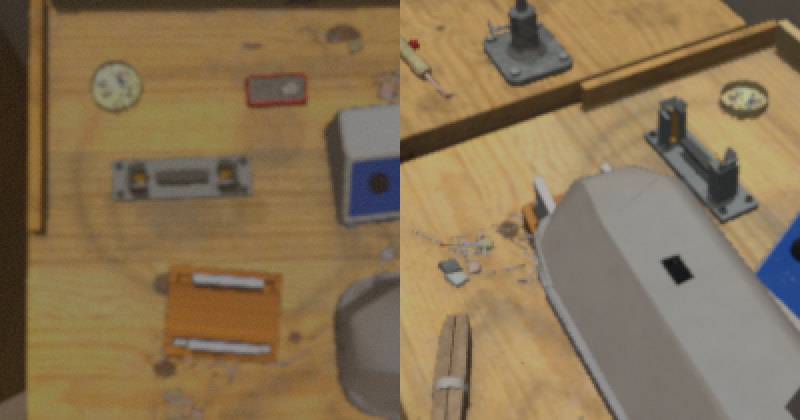

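```bash
cat > h.py <<'E'
import numpy as np,cv2
from station import monitor,cams,bot,finder
def ray(c,px):
    K=cams.get_calibration(c);M=np.array([[K["fx"],0,K["cx"]],[0,K["fy"],K["cy"]],[0,0,1]])
    u=cv2.undistortPoints(np.array([[px]],float),M,np.array(K["distortion"],float))[0,0]
    E=np.array(K["extrinsics"]);R,t=E[:3,:3],E[:3,3]
    return -R.T@t,R.T@np.r_[u,1]
def atz(c,px,z):
    o,d=ray(c,px);return o+d*(z-o[2])/d[2]
def tri(a,b):
    (o,d),(p,e)=ray("top",a),ray("side",b)
    s=np.linalg.lstsq(np.c_[d,-e],p-o,rcond=None)[0];A=o+d*s[0];B=p+e*s[1]
    return (A+B)/2,np.linalg.norm(A-B)
def proj(c,P):
    K=cams.get_calibration(c);M=np.array([[K["fx"],0,K["cx"]],[0,K["fy"],K["cy"]],[0,0,1]]);E=np.array(K["extrinsics"])
    return cv2.projectPoints(np.array(P,float).reshape(-1,1,3),cv2.Rodrigues(E[:3,:3])[0],E[:3,3],M,np.array(K["distortion"],float))[0][:,0]
E
python3 - <<'E'
from h import *
np.set_printoptions(precision=4,suppress=True)
L,R=atz("top",[238.6,176.3],.056),atz("top",[280.4,176.6],.056)
print("slots",L,R,np.linalg.norm(L-R),(L+R)/2)
print(tri([238.6,176.3],[270.1,179.5]),tri([280.4,176.6],[292.8,205.4]),tri([260.9,174.6],[281,212.4]))
print("bar",atz("top",[260.9,174.6],.015),"hold",atz("top",[261.1,179],0))
print("eared c",atz("top",[281.8,261.1],.042),"plain c",atz("top",[282.3,229.3],.038),"rack",atz("top",[277.6,245.6],0))
# plate yaw by bright pixels in top picture
im=cv2.imread("pics/top0.png");g=cv2.cvtColor(im,6)
hsv=cv2.cvtColor(im,40)
for n,(r0,r1) in{"eared":(256,272),"plain":(222,238)}.items():
    sub=hsv[r0:r1,248:315];m=(sub[...,1]<70)&(sub[...,2]>110)
    ys,xs=np.nonzero(m);pts=np.c_[xs+248,ys+r0].astype(np.float32)
    r=cv2.minAreaRect(pts);print(n,len(pts),r)
    b=cv2.boxPoints(r);print(b)
# orange rack, grey obstacles
m=((hsv[...,0]<16)&(hsv[...,1]>150)&(hsv[...,2]>110)).astype(np.uint8);m[:215]=0;m[280:]=0;m[:,:240]=0;m[:,320:]=0
r=cv2.minAreaRect(cv2.findNonZero(m));print("rack",r)
for p in([342,240],[337,110+90-40],[335,145]):print(p,atz("top",p,.0),atz("top",p,.15))
E
```

```text
slots [ 0.6043 -0.0808  0.056 ] [ 0.6026 -0.1651  0.056 ] 0.0843288883593152 [ 0.6035 -0.123   0.056 ]
(array([ 0.6061, -0.0825,  0.064 ]), np.float64(0.006827603185798085)) (array([ 0.6057, -0.1667,  0.0593]), np.float64(0.008045552226042198)) (array([ 0.6138, -0.1258,  0.0063]), np.float64(0.004662066096235866))
bar [ 0.6144 -0.1266  0.015 ] hold [ 0.6075 -0.1271  0.    ]
eared c [ 0.4341 -0.1651  0.042 ] plain c [ 0.4974 -0.1678  0.038 ] rack [ 0.4651 -0.1596  0.    ]
eared 211 ((280.4510192871094, 263.1041259765625), (47.25033950805664, 4.714258193969727), 4.635463714599609)
[[256.7126 263.5443]
 [257.0936 258.8454]
 [304.1894 262.664 ]
 [303.8084 267.3629]]
plain 146 ((283.50506591796875, 229.92892456054688), (35.196041107177734, 4.346069812774658), 4.085616588592529)
[[265.7969 230.8426]
 [266.1066 226.5076]
 [301.2132 229.0152]
 [300.9036 233.3503]]
rack ((281.1844482421875, 246.9713134765625), (56.313228607177734, 44.63412094116211), 5.194429397583008)
[342, 240] [ 0.4749 -0.2957  0.    ] [ 0.4723 -0.2648  0.15  ]
[337, 160] [ 0.647  -0.2921  0.    ] [ 0.6156 -0.2618  0.15  ]
[335, 145] [ 0.6803 -0.2891  0.    ] [ 0.6434 -0.2593  0.15  ]
```

Run:
```python
import cv2,numpy as np
cv2.imwrite("pics/c1.png",np.hstack([cv2.resize(cv2.imread(f"pics/{c}0.png"),(400,300),interpolation=3) for c in("top","side")]))
```

```text
(no output)
```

View pics/c1.png

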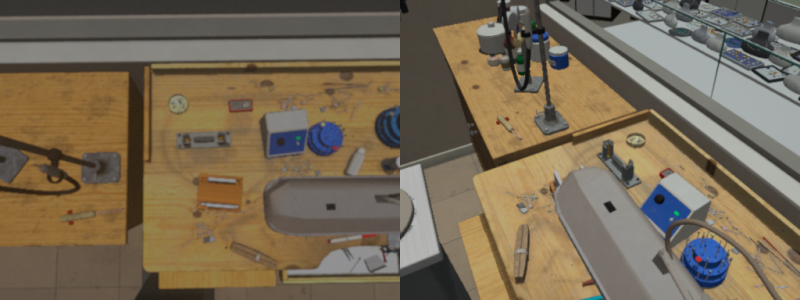

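Run:
```python
from h import *
np.set_printoptions(precision=3,suppress=True)
print("stand1",atz("top",[128,213],0),atz("side",[192,156],0),"stand2",atz("top",[5,205],0),atz("side",[166,109],0))
print("grey tip",tri([345,262],[243,218]),[atz("top",[338,262],z) for z in(.1,.2,.3)])
a=cv2.imread("pics/top0.png")[120:330,0:200];b=cv2.imread("pics/side0.png")[0:400,100:300]
cv2.imwrite("pics/c2.png",np.hstack([cv2.resize(a,(500,525),interpolation=3),cv2.resize(b,(273,525),interpolation=3)]))
```

```text
stand1 [0.538 0.157 0.   ] [0.533 0.159 0.   ] stand2 [0.559 0.418 0.   ] [0.558 0.411 0.   ]
grey tip (array([ 0.444, -0.265,  0.183]), np.float64(0.019780107744863978)) [array([ 0.433, -0.266,  0.1  ]), array([ 0.436, -0.247,  0.2  ]), array([ 0.439, -0.227,  0.3  ])]
```

View pics/c2.png

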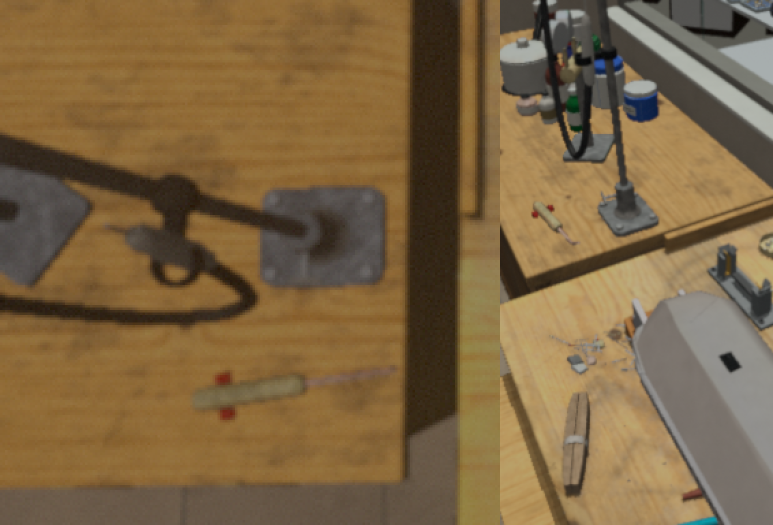

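Run:
```python
from h import *
np.set_printoptions(precision=3,suppress=True)
s=200/273
f=lambda x,y:[x/2.5,y/2.5+120]
g=lambda x,y:[(x-500)*s+100,y*400/525]
print("loop bottom",tri(f(250,298),g(580,156)))
print("clamp",tri(f(175,195),g(606,52)))
print("handpiece",tri(f(200,258),g(587,85)),tri(f(130,235),g(588,35)))
for z in(.2,.3,.4,.5):print(z,proj("top",[.538,.157,z]),proj("side",[.538,.157,z]))
```

```text
loop bottom (array([0.476, 0.174, 0.113]), np.float64(0.009015041126160826))
clamp (array([0.534, 0.156, 0.288]), np.float64(0.003287401064950017))
handpiece (array([0.5  , 0.159, 0.241]), np.float64(0.004805138304839995)) (array([0.511, 0.167, 0.315]), np.float64(0.0018917929792852666))
0.2 [[ 91.883 202.922]] [[184.869  79.395]]
0.3 [[ 65.048 195.382]] [[179.332  33.033]]
0.4 [[ 27.612 184.865]] [[173.058 -20.158]]
0.5 [[-28.253 169.171]] [[165.937 -81.478]]
```

Emit:
jog_arm --plan '[{"y": -0.5}, {"y": -0.5}, {"y": -0.5}, {"y": -1}, {"y": -1}, {"y": -1}]' --hand -1

```text
invalid input at $.plan[0]: expected keys x, y, z, wx, wy, wz
```

Run:
```python
from h import *
for p in([5,270],[40,250],[55,300]):print(p,[atz("side",p,z).round(2) for z in(0,-.4)])
```

```text
[5, 270] [array([ 0.09, -0.  ,  0.  ]), array([-0.01,  0.44, -0.4 ])]
[40, 250] [array([0.16, 0.02, 0.  ]), array([ 0.1 ,  0.47, -0.4 ])]
[55, 300] [array([ 0.16, -0.12,  0.  ]), array([ 0.1 ,  0.25, -0.4 ])]
```

Emit:
jog_arm --plan '[{"x": 0, "y": -0.5, "z": 0, "wx": 0, "wy": 0, "wz": 0}, {"x": 0, "y": -0.5, "z": 0, "wx": 0, "wy": 0, "wz": 0}, {"x": 0, "y": -0.5, "z": 0, "wx": 0, "wy": 0, "wz": 0}, {"x": 0, "y": -1, "z": 0, "wx": 0, "wy": 0, "wz": 0}, {"x": 0, "y": -1, "z": 0, "wx": 0, "wy": 0, "wz": 0}, {"x": 0, "y": -1, "z": 0, "wx": 0, "wy": 0, "wz": 0}]' --hand -1

```text
t: 1.5
eef_pos: [0.1561, 0.4432, 0.2307]
tool_rot: [-0.0, 0.168, 0.986, -0.002]
contact_force: [0.5, -0.5, -0.9]
gripper_width: 0.144
```

Emit:
jog_arm --plan '[{"x": -0.42, "y": -0.27, "z": 0, "wx": 0, "wy": 0, "wz": 0.064}, {"x": -0.42, "y": -0.27, "z": 0, "wx": 0, "wy": 0, "wz": 0.064}, {"x": -0.42, "y": -0.27, "z": 0, "wx": 0, "wy": 0, "wz": 0.064}, {"x": -0.83, "y": -0.39, "z": 0, "wx": 0, "wy": 0, "wz": 0.128}, {"x": -0.83, "y": -0.39, "z": 0, "wx": 0, "wy": 0, "wz": 0.128}, {"x": -0.83, "y": -0.39, "z": 0, "wx": 0, "wy": 0, "wz": 0.128}]' --hand -1

```text
t: 2.0
eef_pos: [0.2922, 0.3099, 0.2315]
tool_rot: [0.001, 0.368, 0.93, -0.001]
contact_force: [0.4, 0.0, 0.2]
gripper_width: -0.003
```

```bash
python3 -c "
from h import *
o=monitor.get_obs();print(o['q'].round(3) if hasattr(o['q'],'round') else o['q'],o['eef_pos'],o['tool_rot'])"
```

```text
[-1.147  0.054  0.191  2.126 -0.008  0.965 -0.133] [0.29218292 0.30985628 0.23154178] [ 0.00136101  0.36766185  0.92995739 -0.00146978]
```

Emit:
jog_arm --plan '[{"x": -0.4, "y": -0.17, "z": 0, "wx": 0, "wy": 0, "wz": 0.064}, {"x": -0.4, "y": -0.17, "z": 0, "wx": 0, "wy": 0, "wz": 0.064}, {"x": -0.4, "y": -0.17, "z": 0, "wx": 0, "wy": 0, "wz": 0.064}, {"x": -0.76, "y": -0.335, "z": 0, "wx": 0, "wy": 0, "wz": 0.128}, {"x": -0.76, "y": -0.335, "z": 0, "wx": 0, "wy": 0, "wz": 0.128}, {"x": -0.76, "y": -0.335, "z": 0, "wx": 0, "wy": 0, "wz": 0.128}]'

```text
t: 2.5
eef_pos: [0.359, 0.1512, 0.2324]
tool_rot: [0.002, 0.551, 0.835, -0.001]
contact_force: [-0.7, -0.2, 0.0]
gripper_width: 0.002
```

```bash
python3 -c "
from h import *
o=monitor.get_obs();print(np.round(o['q'],3))"
```

```text
[-0.948 -0.031  0.382  2.205  0.02   0.966 -0.173]
```

Emit:
jog_arm --plan '[{"x": -0.39, "y": -0.04, "z": 0, "wx": 0, "wy": 0, "wz": 0.064}, {"x": -0.39, "y": -0.04, "z": 0, "wx": 0, "wy": 0, "wz": 0.064}, {"x": -0.39, "y": -0.04, "z": 0, "wx": 0, "wy": 0, "wz": 0.064}, {"x": -0.76, "y": -0.155, "z": 0, "wx": 0, "wy": 0, "wz": 0.128}, {"x": -0.76, "y": -0.155, "z": 0, "wx": 0, "wy": 0, "wz": 0.128}, {"x": -0.76, "y": -0.155, "z": 0, "wx": 0, "wy": 0, "wz": 0.128}]'

```text
t: 3.0
eef_pos: [0.3904, -0.0063, 0.2335]
tool_rot: [0.003, 0.71, 0.704, -0.001]
contact_force: [-0.4, 0.2, -0.4]
gripper_width: 0.001
```

```bash
python3 -c "
from h import *
o=monitor.get_obs();print(np.round(o['q'],3))
R=cv2.Rodrigues;from scipy.spatial.transform import Rotation as T
w=o['tool_rot'];r=T.from_quat([w[1],w[2],w[3],w[0]]).as_matrix();print(r.round(3));print((r.T@(np.array([.434,-.164,.16])-o['eef_pos'])/.2).round(3))"
```

```text
[-0.742 -0.05   0.588  2.213  0.04   0.969 -0.187]
[[ 0.009  1.     0.003]
 [ 1.    -0.009 -0.005]
 [-0.005  0.003 -1.   ]]
[-0.784  0.224  0.372]
```

Emit:
jog_arm --plan '[{"x": -0.4, "y": 0.12, "z": 0.1, "wx": 0, "wy": 0, "wz": 0.02}, {"x": -0.4, "y": 0.12, "z": 0.1, "wx": 0, "wy": 0, "wz": 0.02}, {"x": -0.78, "y": 0.22, "z": 0.37, "wx": 0, "wy": 0, "wz": 0.027}, {"x": -0.78, "y": 0.22, "z": 0.37, "wx": 0, "wy": 0, "wz": 0.027}, {"x": -0.78, "y": 0.22, "z": 0.37, "wx": 0, "wy": 0, "wz": 0.027}, {"x": -0.78, "y": 0.22, "z": 0.6, "wx": 0, "wy": 0, "wz": 0.027}, {"x": -0.78, "y": 0.22, "z": 0.6, "wx": 0, "wy": 0, "wz": 0.027}, {"x": -0.78, "y": 0.22, "z": 0.6, "wx": 0, "wy": 0, "wz": 0.027}]' --hand -0.2

```text
t: 3.67
eef_pos: [0.4314, -0.163, 0.1127]
tool_rot: [0.001, 0.74, 0.673, -0.003]
contact_force: [-0.7, -0.2, 0.5]
gripper_width: 0.402
```

```bash
cat >> h.py <<'E'
from scipy.spatial.transform import Rotation as T
def pose():
    o=monitor.get_obs();w=o['tool_rot'];return np.array(o['eef_pos']),T.from_quat([w[1],w[2],w[3],w[0]]),o
def to(P,yaw):
    """row numbers to reach TCP P, tool down, tool y pointing at own-x direction of yaw (deg)"""
    p,r,o=pose();a=np.radians(yaw)
    Y=np.r_[np.cos(a),np.sin(a),0];Z=np.r_[0,0,-1.];G=T.from_matrix(np.c_[np.cross(Y,Z),Y,Z])
    print("t",o["t"],"F",np.round(o["contact_force"],1),"p",p.round(4),"shift",(r.inv().apply(np.array(P)-p)/.2).round(4),"turn",((r.inv()*G).as_rotvec()/np.pi).round(4))
def show(n,boxes,w=400,hh=420):
    ims=[]
    for c,(x,y,a,b) in boxes.items():
        im=cams.read_camera(c);cv2.imwrite(f"pics/{n}_{c}.png",im[...,::-1])
        ims.append(cv2.resize(im[y:y+b,x:x+a,::-1],(w,hh),interpolation=cv2.INTER_CUBIC))
    cv2.imwrite(f"pics/{n}.png",np.hstack(ims))
E
python3 -c "
from h import *
to([.434,-.164,.043],-5.4)
print(np.round(pose()[2]['q'],3))
show('d',{'top':(220,190,120,126),'side':(130,90,200,210)})"
```

```text
t 3.6667 F [-0.7 -0.2  0.5] p [ 0.4314 -0.163   0.1127] shift [-0.0017  0.0144  0.3485] turn [-0.0009  0.0017  0.    ]
[-0.352  0.359  0.696  2.194 -0.348  0.699  0.489]
```

View pics/d.png

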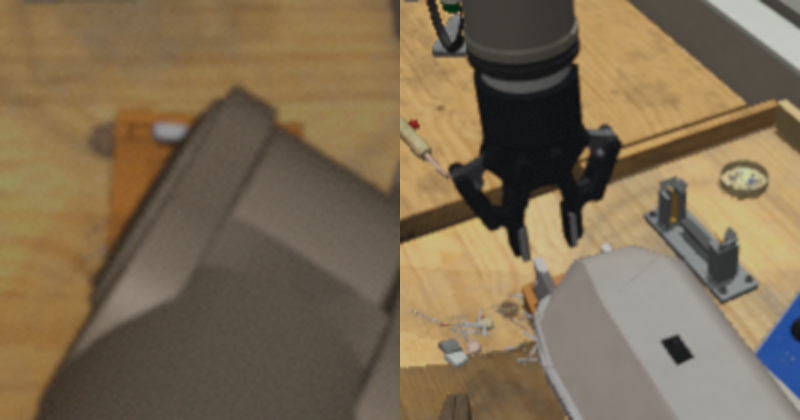

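```bash
python3 -c "
from h import *
a=np.radians(-5.4);c=np.array([.434,-.164]);X=np.array([np.cos(a),np.sin(a)]);Y=np.array([-np.sin(a),np.cos(a)])
P=[np.r_[c+s*X*.004+Y*.035,.076] for s in(-1,1)]+[np.r_[c-X*.004-Y*.035,.076]]+[np.r_[c-X*.003+Y*.048,.036]]
q=proj('side',P);print(q,(q-[130,90])*2)
print(proj('top',P))
im=cv2.imread('pics/d_side.png')[195:265,180:250];cv2.imwrite('pics/e.png',cv2.resize(im,(560,560),interpolation=2))"
```

```text
[[198.00328774 218.44548028]
 [202.26827869 217.18162325]
 [210.90587406 244.81364736]
 [198.42382608 229.46516707]] [[136.00657548 256.89096056]
 [144.53655738 254.3632465 ]
 [161.81174811 309.62729473]
 [136.84765216 278.93033414]]
[[263.96165475 262.28879953]
 [264.28676108 258.06813403]
 [300.44248    265.27263756]
 [257.11154426 260.6215079 ]]
```

View pics/e.png

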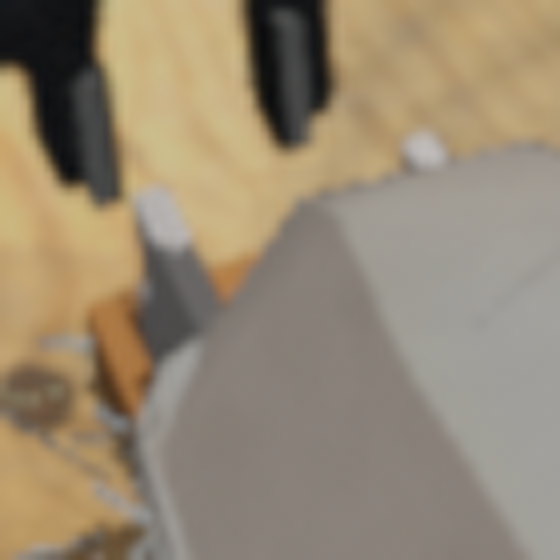

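Emit:
jog_arm --plan '[{"x": -0.007, "y": 0.009, "z": 0.17, "wx": -0.001, "wy": 0.0015, "wz": 0}, {"x": -0.007, "y": 0.009, "z": 0.17, "wx": -0.001, "wy": 0.0015, "wz": 0}, {"x": -0.007, "y": 0.009, "z": 0.25, "wx": -0.001, "wy": 0.0015, "wz": 0}, {"x": -0.007, "y": 0.009, "z": 0.35, "wx": -0.001, "wy": 0.0015, "wz": 0}, {"x": -0.007, "y": 0.009, "z": 0.35, "wx": -0.001, "wy": 0.0015, "wz": 0}, {"x": -0.007, "y": 0.009, "z": 0.35, "wx": -0.001, "wy": 0.0015, "wz": 0}]'

```text
t: 4.27
eef_pos: [0.436, -0.1646, 0.0467]
tool_rot: [0.002, 0.739, 0.674, 0.003]
contact_force: [0.2, -0.3, 0.1]
gripper_width: 0.402
```

Emit:
jog_arm --plan '[{"x": 0, "y": 0, "z": 0, "wx": 0, "wy": 0, "wz": 0}, {"x": 0, "y": 0, "z": 0, "wx": 0, "wy": 0, "wz": 0}, {"x": 0, "y": 0, "z": 0, "wx": 0, "wy": 0, "wz": 0}, {"x": 0, "y": 0, "z": 0, "wx": 0, "wy": 0, "wz": 0}, {"x": 0, "y": 0, "z": 0, "wx": 0, "wy": 0, "wz": 0}, {"x": 0, "y": 0, "z": 0, "wx": 0, "wy": 0, "wz": 0}, {"x": 0, "y": 0, "z": 0, "wx": 0, "wy": 0, "wz": 0}, {"x": 0, "y": 0, "z": 0, "wx": 0, "wy": 0, "wz": 0}]' --hand -1 --grip_force 50

```text
t: 4.93
eef_pos: [0.4324, -0.164, 0.0482]
tool_rot: [-0.001, 0.739, 0.673, 0.002]
contact_force: [-13.3, 2.7, 27.5]
gripper_width: 0.08
```

```bash
python3 -c "
from h import *
to([.434,-.164,.16],-5.4)
print(proj('top',[.434,-.164,.07]))"
```

```text
t 4.9333 F [-13.3   2.7  27.5] p [ 0.4324 -0.164   0.0482] shift [ 0.0034  0.009  -0.5591] turn [ 0.0005 -0.0014  0.0002]
[[282.14398572 261.57177683]]
```

Emit:
jog_arm --plan '[{"x": 0, "y": 0, "z": -0.05, "wx": 0, "wy": 0, "wz": 0}, {"x": 0, "y": 0, "z": -0.1, "wx": 0, "wy": 0, "wz": 0}, {"x": 0, "y": 0, "z": -0.2, "wx": 0, "wy": 0, "wz": 0}, {"x": 0, "y": 0, "z": -0.35, "wx": 0, "wy": 0, "wz": 0}, {"x": 0, "y": 0, "z": -0.48, "wx": 0, "wy": 0, "wz": 0}, {"x": 0, "y": 0, "z": -0.48, "wx": 0, "wy": 0, "wz": 0}, {"x": 0, "y": 0, "z": -0.48, "wx": 0, "wy": 0, "wz": 0}, {"x": 0, "y": 0, "z": -0.48, "wx": 0, "wy": 0, "wz": 0}]'

```text
t: 5.6
eef_pos: [0.432, -0.1638, 0.144]
tool_rot: [-0.001, 0.739, 0.674, 0.002]
contact_force: [-0.6, -0.3, -2.1]
gripper_width: 0.08
```

```bash
python3 -c "
from h import *
to([.56,-.126,.145],-1.5)
print(np.round(pose()[2]['q'],3))
show('f',{'top':(200,150,120,126),'side':(150,90,150,157)})"
```

```text
t 5.6 F [-0.6 -0.3 -2.1] p [ 0.432  -0.1638  0.144 ] shift [ 0.2476  0.6196 -0.0025] turn [ 0.0006 -0.0016 -0.0212]
[-0.393  0.301  0.744  2.171 -0.301  0.769  0.454]
```

View pics/f.png

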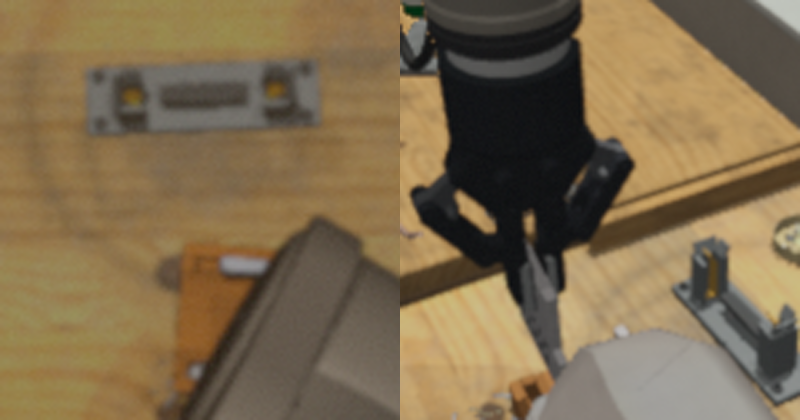

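```bash
python3 -c "
from h import *
np.set_printoptions(precision=4,suppress=True)
im=cv2.imread('pics/f_top.png');hsv=cv2.cvtColor(im,40)
x0,y0=218,160
sub=hsv[y0:200,x0:305];m=(sub[...,1]<75).astype(np.uint8)
m=cv2.morphologyEx(m,cv2.MORPH_CLOSE,np.ones((3,3)))
n,l,st,ce=cv2.connectedComponentsWithStats(m);k=1+st[1:,4].argmax();print(st[k],sub[18,::6,1])
c=max(cv2.findContours((l==k).astype(np.uint8),0,1)[0],key=cv2.contourArea)
b=cv2.boxPoints(cv2.minAreaRect(c))+[x0,y0]
W=np.array([atz('top',p,.008) for p in b]);print(b,W)
print('centre',W.mean(0));e=W-np.roll(W,1,0);print(np.linalg.norm(e,axis=1))
for v in e:print(np.degrees(np.arctan2(v[1],v[0]))%90)
for n,z in(('slot_left',.056),('slot_right',.056),('holder',0)):
  d=finder.place_of('top',n);print(n,[(np.round(q['location'],1),round(q['confidence'],2),atz('top',q['location'],z)) for q in d[:1]])
"
```

```text
[   8    8   70   23 1340] [121 122  22 100 125  29  43  41  45  54  36 122  20  98 121]
[[225.208  169.9913]
 [294.8371 167.0901]
 [295.6915 187.5962]
 [226.0624 190.4974]] [[ 0.6266 -0.0506  0.008 ]
 [ 0.631  -0.1996  0.008 ]
 [ 0.5867 -0.2002  0.008 ]
 [ 0.5824 -0.0523  0.008 ]]
centre [ 0.6067 -0.1257  0.008 ]
[0.0443 0.149  0.0444 0.148 ]
2.150053830698399
1.68212737627654
0.8283429625845997
1.6548737491078072
slot_left [(array([241.4, 174.2]), 0.98, array([ 0.6085, -0.0865,  0.056 ]))]
slot_right [(array([282. , 174.4]), 0.59, array([ 0.6071, -0.1685,  0.056 ]))]
holder [(array([256.5, 181.1]), 0.68, array([ 0.603 , -0.1172,  0.    ]))]
```

```bash
python3 -c "
from h import *
to([.605,-.1257,.145],1.65)"
```

```text
t 5.85 F [-0.3 -0.2 -2.7] p [ 0.4315 -0.1644  0.1434] shift [ 0.2739  0.8455 -0.0073] turn [-0.     -0.0013 -0.039 ]
```

Emit:
jog_arm --plan '[{"x": 0.14, "y": 0.42, "z": 0, "wx": 0, "wy": -0.001, "wz": -0.02}, {"x": 0.14, "y": 0.42, "z": 0, "wx": 0, "wy": -0.001, "wz": -0.02}, {"x": 0.274, "y": 0.845, "z": -0.007, "wx": 0, "wy": -0.0013, "wz": -0.039}, {"x": 0.274, "y": 0.845, "z": -0.007, "wx": 0, "wy": -0.0013, "wz": -0.039}, {"x": 0.274, "y": 0.845, "z": -0.007, "wx": 0, "wy": -0.0013, "wz": -0.039}, {"x": 0.274, "y": 0.845, "z": 0.175, "wx": 0, "wy": -0.0013, "wz": -0.039}, {"x": 0.274, "y": 0.845, "z": 0.175, "wx": 0, "wy": -0.0013, "wz": -0.039}, {"x": 0.274, "y": 0.845, "z": 0.175, "wx": 0, "wy": -0.0013, "wz": -0.039}, {"x": 0.274, "y": 0.845, "z": 0.175, "wx": 0, "wy": -0.0013, "wz": -0.039}]'

```text
t: 6.6
eef_pos: [0.6042, -0.1263, 0.1087]
tool_rot: [-0.0, 0.697, 0.717, -0.001]
contact_force: [-0.9, 0.8, -2.1]
gripper_width: 0.082
```

```bash
python3 -c "
from h import *
to([.605,-.1257,.11],1.65)
p=pose()[0]
show('g',{'side':(220,130,120,105)},800,600 if 0 else 600)
im=cv2.imread('pics/g.png')
# predicted plate corners (yaw 1.65) & slot points
a=np.radians(1.65);X=np.array([np.cos(a),np.sin(a)]);Y=np.array([-np.sin(a),np.cos(a)])
f=lambda q:np.round((np.ravel(q)-[220,130])*[800/120,600/105])
zl=p[2]-.0402;c=p[:2]+[.0016,0]
for n,P in{'earL bot':np.r_[c-X*.003+Y*.048,zl],'earR bot':np.r_[c-X*.003-Y*.048,zl],'earRtop':np.r_[c-X*.003-Y*.048,zl+.028],'topR':np.r_[c-X*.004-Y*.035,zl+.068],'topL':np.r_[c-X*.004+Y*.035,zl+.068]}.items():
  print(n,f(proj('side',P)))
h=np.array([.6067,-.1257])
for s in(1,-1):
  print([f(proj('side',np.r_[h+X*x+s*Y*y,.059])) for x,y in((3e-3,.0375),(3e-3,.05),(-1e-3,.0375),(-1e-3,.05))])
"
```

```text
t 6.6 F [-0.9  0.8 -2.1] p [ 0.6042 -0.1263  0.1087] shift [ 0.0026  0.0039 -0.0065] turn [-0.0004  0.0001 -0.0004]
earL bot [303. 272.]
earR bot [483. 427.]
earRtop [488. 362.]
topR [464. 242.]
topL [325. 132.]
[array([339., 302.]), array([317., 283.]), array([328., 306.]), array([306., 287.])]
[array([479., 422.]), array([504., 444.]), array([468., 427.]), array([493., 448.])]
```

View pics/g.png

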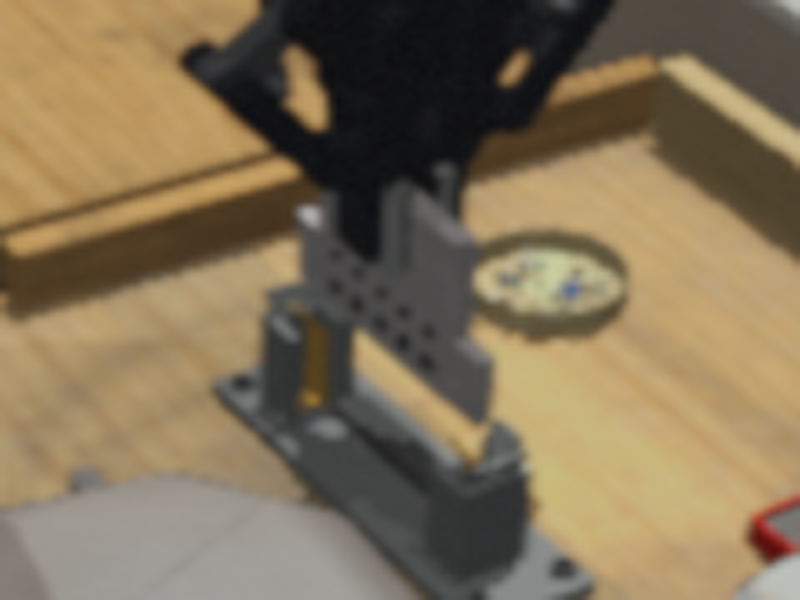

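```bash
python3 -c "
from h import *
a=np.radians(1.65);X=np.array([np.cos(a),np.sin(a)]);Y=np.array([-np.sin(a),np.cos(a)])
f=lambda q:np.round((np.ravel(q)-[220,130])*[800/120,600/105])
h=np.array([.6067,-.1257])
for sx,sy in((1,1),(-1,1),(-1,-1),(1,-1)):print(sx,sy,f(proj('side',np.r_[h+sx*X*.022+sy*Y*.075,.008])))
g=proj('side',[[.605,-.126,.07],[.606,-.126,.07],[.605,-.125,.07],[.605,-.126,.071]]);print((g[1:]-g[0])*[800/120,600/105])
for n in('slot_left','slot_right'):
  d=finder.place_of('side',n);print(n,[(f(q['location']),round(q['confidence'],2)) for q in d[:1]], f(proj('side',np.r_[h+(1 if n[-1]=='t' and n[5]=='l' else -1)*Y*.044,.056])))
im=cv2.imread('pics/g_side.png')[170:240,245:310];cv2.imwrite('pics/g2.png',cv2.resize(im,(557,600),interpolation=2))
"
```

```text
1 1 [325. 337.]
-1 1 [208. 377.]
-1 -1 [473. 627.]
1 -1 [598. 578.]
[[ 2.93174602 -0.933541  ]
 [-1.79298832 -1.63396298]
 [ 0.08734583 -2.26517553]]
slot_left [(array([318., 290.]), 0.73)] [319. 301.]
slot_right [(array([491., 445.]), 0.57)] [483. 443.]
```

View pics/g2.png

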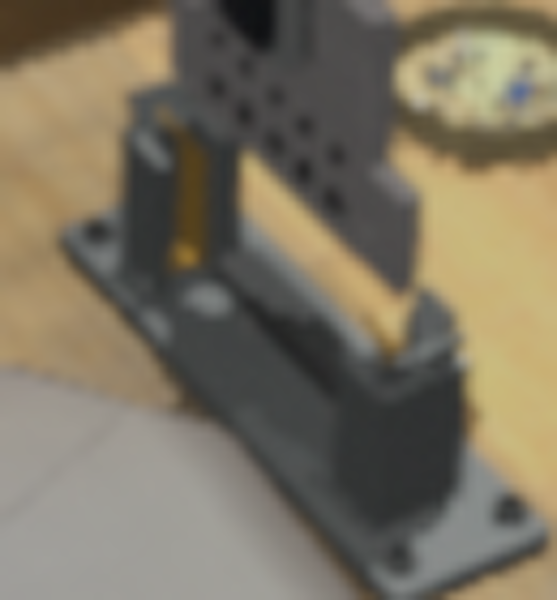

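```bash
python3 -c "
from h import *
to([.606,-.1265,.094],1.65)"
```

```text
t 6.75 F [ 0.4 -0.4 -1.9] p [ 0.6053 -0.1261  0.11  ] shift [-0.002   0.0033  0.0798] turn [ 0.0006  0.0001 -0.0003]
```

Emit:
jog_arm --plan '[{"x": -0.002, "y": 0.003, "z": 0.03, "wx": 0.0005, "wy": 0, "wz": 0}, {"x": -0.002, "y": 0.003, "z": 0.045, "wx": 0.0005, "wy": 0, "wz": 0}, {"x": -0.002, "y": 0.003, "z": 0.06, "wx": 0.0005, "wy": 0, "wz": 0}, {"x": -0.002, "y": 0.003, "z": 0.07, "wx": 0.0005, "wy": 0, "wz": 0}, {"x": -0.002, "y": 0.003, "z": 0.08, "wx": 0.0005, "wy": 0, "wz": 0}, {"x": -0.002, "y": 0.003, "z": 0.08, "wx": 0.0005, "wy": 0, "wz": 0}, {"x": -0.002, "y": 0.003, "z": 0.08, "wx": 0.0005, "wy": 0, "wz": 0}]'

```text
t: 7.33
eef_pos: [0.6059, -0.1264, 0.0938]
tool_rot: [0.0, 0.697, 0.717, -0.0]
contact_force: [-1.1, 0.5, -2.9]
gripper_width: 0.079
```

```bash
python3 -c "
from h import *
to([.606,-.1265,.086],1.65);print(np.round(pose()[2]['torque'],2))
show('k',{'side':(245,165,65,70)},557,600)"
```

```text
t 7.3333 F [-1.1  0.5 -2.9] p [ 0.6059 -0.1264  0.0938] shift [-0.0003  0.0005  0.0391] turn [ 0.      0.0001 -0.0003]
[-0.06 -0.02 -0.01]
```

View pics/k.png

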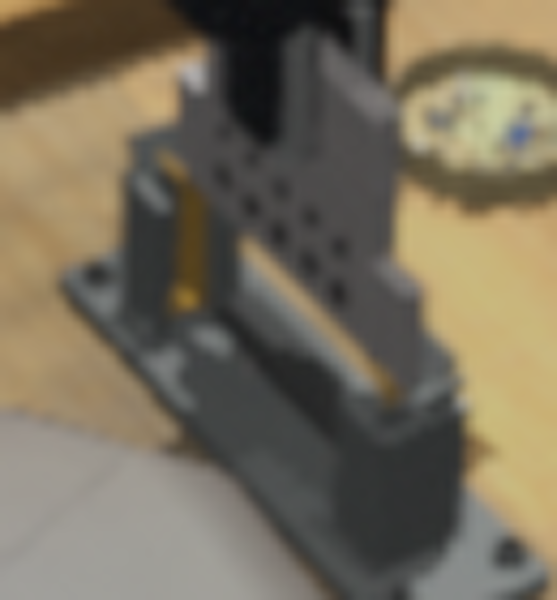

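Emit:
jog_arm --plan '[{"x": 0, "y": 0, "z": 0.008, "wx": 0, "wy": 0, "wz": 0}, {"x": 0, "y": 0, "z": 0.016, "wx": 0, "wy": 0, "wz": 0}, {"x": 0, "y": 0, "z": 0.024, "wx": 0, "wy": 0, "wz": 0}, {"x": 0, "y": 0, "z": 0.03, "wx": 0, "wy": 0, "wz": 0}, {"x": 0, "y": 0, "z": 0.03, "wx": 0, "wy": 0, "wz": 0}]'

```text
t: 7.8
eef_pos: [0.607, -0.1266, 0.0884]
tool_rot: [0.001, 0.697, 0.717, 0.001]
contact_force: [3.2, -0.8, -0.6]
gripper_width: 0.085
```

Emit:
jog_arm --plan '[{"x": 0, "y": 0.003, "z": 0.008, "wx": 0, "wy": 0, "wz": 0}, {"x": 0, "y": 0.005, "z": 0.016, "wx": 0, "wy": 0, "wz": 0}, {"x": 0, "y": 0.005, "z": 0.024, "wx": 0, "wy": 0, "wz": 0}, {"x": 0, "y": 0.005, "z": 0.03, "wx": 0, "wy": 0, "wz": 0}, {"x": 0, "y": 0.005, "z": 0.03, "wx": 0, "wy": 0, "wz": 0}]'

```text
t: 8.22
eef_pos: [0.6074, -0.1268, 0.0819]
tool_rot: [0.001, 0.697, 0.717, 0.0]
contact_force: [0.1, -0.3, 0.3]
gripper_width: 0.086
```

```bash
python3 -c "
from h import *
to([.607,-.1265,.086],1.65);print(np.round(pose()[2]['torque'],2))"
```

```text
t 8.2167 F [ 0.1 -0.3  0.3] p [ 0.6074 -0.1268  0.0819] shift [ 0.0014 -0.002  -0.0207] turn [ 0.0004  0.0002 -0.0003]
[-0.14  0.14 -0.03]
```

Emit:
jog_arm --plan '[{"x": 0, "y": 0, "z": 0.007, "wx": 0, "wy": 0, "wz": 0}, {"x": 0, "y": 0, "z": 0.014, "wx": 0, "wy": 0, "wz": 0}, {"x": 0, "y": 0, "z": 0.02, "wx": 0, "wy": 0, "wz": 0}, {"x": 0, "y": 0, "z": 0.02, "wx": 0, "wy": 0, "wz": 0}]'

```text
t: 8.55
eef_pos: [0.6074, -0.1267, 0.0775]
tool_rot: [0.001, 0.697, 0.717, 0.0]
contact_force: [0.4, -0.4, -1.8]
gripper_width: 0.082
```

Emit:
jog_arm --plan '[{"x": 0, "y": 0, "z": 0.007, "wx": 0, "wy": 0, "wz": 0}, {"x": 0, "y": 0, "z": 0.014, "wx": 0, "wy": 0, "wz": 0}, {"x": 0, "y": 0, "z": 0.02, "wx": 0, "wy": 0, "wz": 0}]'

```text
t: 8.8
eef_pos: [0.6074, -0.1267, 0.0734]
tool_rot: [0.001, 0.697, 0.717, 0.0]
contact_force: [-1.0, 1.1, 2.7]
gripper_width: 0.083
```

Emit:
jog_arm --plan '[{"x": 0, "y": 0, "z": 0.005, "wx": 0, "wy": 0, "wz": 0}, {"x": 0, "y": 0, "z": 0.01, "wx": 0, "wy": 0, "wz": 0}]'

```text
t: 8.97
eef_pos: [0.6074, -0.1267, 0.0713]
tool_rot: [0.001, 0.697, 0.717, 0.0]
contact_force: [-0.5, -0.6, 3.3]
gripper_width: 0.082
```

Emit:
jog_arm --plan '[{"x": 0, "y": 0, "z": 0.005, "wx": 0, "wy": 0, "wz": 0}, {"x": 0, "y": 0, "z": 0.01, "wx": 0, "wy": 0, "wz": 0}]'

```text
t: 9.13
eef_pos: [0.6074, -0.1267, 0.0692]
tool_rot: [0.001, 0.697, 0.717, 0.0]
contact_force: [-1.1, -0.2, 1.7]
gripper_width: 0.081
```

```bash
python3 -c "
from h import *
show('m',{'side':(250,165,60,65)},554,600)
p=pose()[0];a=np.radians(1.65);X=np.array([np.cos(a),np.sin(a)]);Y=np.array([-np.sin(a),np.cos(a)]);h=np.array([.6067,-.1257])
f=lambda q:np.round((np.ravel(q)-[250,165])*[554/60,600/65])
print('plate bottom',[f(proj('side',np.r_[h-X*.004+s*Y*.0275,.029])) for s in(1,-1)])
for z in(.015,.02,.025,.03):print(z,[f(proj('side',np.r_[h-X*.006+s*Y*.028,z])) for s in(1,-1)])"
```

```text
plate bottom [array([189., 305.]), array([327., 450.])]
0.015 [array([179., 354.]), array([318., 502.])]
0.02 [array([179., 337.]), array([319., 485.])]
0.025 [array([179., 320.]), array([320., 468.])]
0.03 [array([180., 303.]), array([320., 451.])]
```

View pics/m.png

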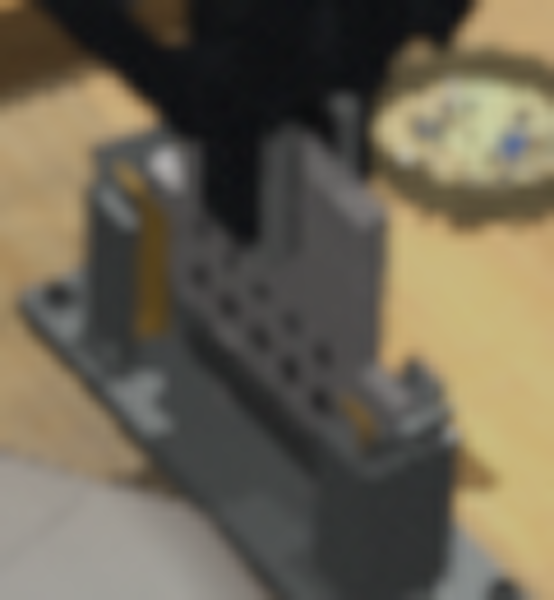

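Emit:
jog_arm --plan '[{"x": 0, "y": 0, "z": 0.003, "wx": 0, "wy": 0, "wz": 0}, {"x": 0, "y": 0, "z": 0.003, "wx": 0, "wy": 0, "wz": 0}]'

```text
t: 9.35
eef_pos: [0.6073, -0.1267, 0.0682]
tool_rot: [0.001, 0.697, 0.717, 0.0]
contact_force: [1.0, -0.1, 0.3]
gripper_width: 0.084
```

Emit:
jog_arm --plan '[{"x": 0, "y": 0, "z": 0.003, "wx": 0, "wy": 0, "wz": 0}, {"x": 0, "y": 0, "z": 0.003, "wx": 0, "wy": 0, "wz": 0}]'

```text
t: 9.52
eef_pos: [0.6073, -0.1267, 0.0675]
tool_rot: [0.001, 0.697, 0.717, -0.0]
contact_force: [0.3, -0.0, 1.3]
gripper_width: 0.083
```

Emit:
jog_arm --plan '[{"x": 0, "y": 0, "z": 0.003, "wx": 0, "wy": 0, "wz": 0}, {"x": 0, "y": 0, "z": 0.003, "wx": 0, "wy": 0, "wz": 0}]'

```text
t: 9.68
eef_pos: [0.6073, -0.1267, 0.0668]
tool_rot: [0.001, 0.697, 0.717, -0.0]
contact_force: [0.9, 0.4, 2.4]
gripper_width: 0.087
```

Emit:
jog_arm --plan '[{"x": 0, "y": 0, "z": 0.003, "wx": 0, "wy": 0, "wz": 0}, {"x": 0, "y": 0, "z": 0.003, "wx": 0, "wy": 0, "wz": 0}]'

```text
t: 9.85
eef_pos: [0.6073, -0.1267, 0.0661]
tool_rot: [0.001, 0.697, 0.717, -0.0]
contact_force: [-0.9, 0.8, 1.4]
gripper_width: 0.084
```

Emit:
jog_arm --plan '[{"x": 0, "y": 0, "z": 0.003, "wx": 0, "wy": 0, "wz": 0}, {"x": 0, "y": 0, "z": 0.003, "wx": 0, "wy": 0, "wz": 0}]'

```text
t: 10.02
eef_pos: [0.6073, -0.1267, 0.0654]
tool_rot: [0.001, 0.697, 0.717, -0.0]
contact_force: [0.0, -0.6, 1.0]
gripper_width: 0.084
```

Emit:
jog_arm --plan '[{"x": 0, "y": 0, "z": 0.003, "wx": 0, "wy": 0, "wz": 0}, {"x": 0, "y": 0, "z": 0.003, "wx": 0, "wy": 0, "wz": 0}]'

```text
t: 10.18
eef_pos: [0.6073, -0.1267, 0.0647]
tool_rot: [0.001, 0.697, 0.717, -0.0]
contact_force: [-0.5, -0.6, 1.4]
gripper_width: 0.085
```

Emit:
jog_arm --plan '[{"x": 0, "y": 0, "z": 0.003, "wx": 0, "wy": 0, "wz": 0}, {"x": 0, "y": 0, "z": 0.003, "wx": 0, "wy": 0, "wz": 0}]'

```text
t: 10.35
eef_pos: [0.6073, -0.1268, 0.0643]
tool_rot: [0.001, 0.697, 0.717, 0.0]
contact_force: [-1.6, -0.0, 4.2]
gripper_width: 0.084
```

Emit:
jog_arm --plan '[{"x": 0, "y": 0, "z": 0.003, "wx": 0, "wy": 0, "wz": 0}, {"x": 0, "y": 0, "z": 0.003, "wx": 0, "wy": 0, "wz": 0}]'

```text
t: 10.52
eef_pos: [0.6073, -0.1268, 0.0643]
tool_rot: [0.001, 0.697, 0.717, 0.0]
contact_force: [-2.6, -0.2, 6.4]
gripper_width: 0.081
```

Emit:
jog_arm --plan '[{"x": 0, "y": 0, "z": 0.004, "wx": 0, "wy": 0, "wz": 0}, {"x": 0, "y": 0, "z": 0.005, "wx": 0, "wy": 0, "wz": 0}]'

```text
t: 10.68
eef_pos: [0.6074, -0.1268, 0.0641]
tool_rot: [0.0, 0.697, 0.717, 0.0]
contact_force: [-4.3, 1.2, 12.8]
gripper_width: 0.083
```

```bash
python3 -c "
from h import *
to([.607,-.1265,.064],1.65);o=pose()[2];print(np.round(o['torque'],2))"
```

```text
t 10.6833 F [-4.3  1.2 12.8] p [ 0.6074 -0.1268  0.0641] shift [ 0.0015 -0.0019  0.0005] turn [ 0.0004 -0.     -0.0004]
[ 0.27  0.85 -0.  ]
```

Emit:
jog_arm --plan '[{"x": 0, "y": 0, "z": 0, "wx": 0, "wy": 0, "wz": 0}, {"x": 0, "y": 0, "z": 0, "wx": 0, "wy": 0, "wz": 0}]' --grip_force 20

```text
t: 10.85
eef_pos: [0.6073, -0.1268, 0.0642]
tool_rot: [0.0, 0.697, 0.717, 0.001]
contact_force: [-0.8, 0.9, 6.3]
gripper_width: 0.083
```

Emit:
jog_arm --plan '[{"x": 0, "y": 0, "z": 0, "wx": 0, "wy": 0, "wz": 0}, {"x": 0, "y": 0, "z": 0, "wx": 0, "wy": 0, "wz": 0}, {"x": 0, "y": 0, "z": 0, "wx": 0, "wy": 0, "wz": 0}, {"x": 0, "y": 0, "z": 0, "wx": 0, "wy": 0, "wz": 0}, {"x": 0, "y": 0, "z": 0, "wx": 0, "wy": 0, "wz": 0}]' --hand -0.3

```text
t: 11.27
eef_pos: [0.6073, -0.1267, 0.0641]
tool_rot: [0.0, 0.697, 0.717, 0.0]
contact_force: [-0.1, -0.5, -0.5]
gripper_width: 0.348
```

Emit:
jog_arm --plan '[{"x": 0, "y": 0, "z": -0.1, "wx": 0, "wy": 0, "wz": 0}, {"x": 0, "y": 0, "z": -0.25, "wx": 0, "wy": 0, "wz": 0}, {"x": 0, "y": 0, "z": -0.4, "wx": 0, "wy": 0, "wz": 0}, {"x": 0, "y": 0, "z": -0.4, "wx": 0, "wy": 0, "wz": 0}, {"x": 0, "y": 0, "z": -0.4, "wx": 0, "wy": 0, "wz": 0}]'

```text
t: 11.68
eef_pos: [0.6085, -0.127, 0.1459]
tool_rot: [0.002, 0.697, 0.717, 0.002]
contact_force: [0.0, 0.5, -1.2]
gripper_width: 0.356
```

```bash
python3 -c "
from h import *
to([.607,-.1265,.1],1.65)
show('n',{'side':(245,150,70,76)},552,600)"
```

```text
t 11.6833 F [ 0.   0.5 -1.2] p [ 0.6085 -0.127   0.1459] shift [ 0.0028 -0.0086  0.2295] turn [ 0.0016 -0.     -0.0004]
```

View pics/n.png

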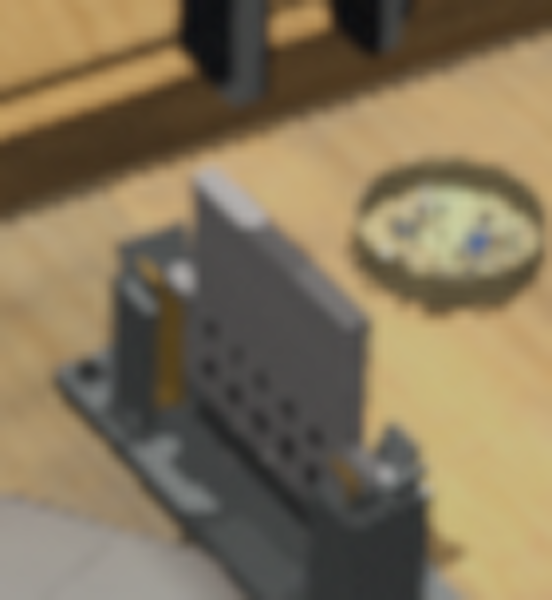

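```bash
python3 -c "
from h import *
a=np.radians(1.65);X=np.array([np.cos(a),np.sin(a)]);Y=np.array([-np.sin(a),np.cos(a)]);h=np.array([.6067,-.1257])
f=lambda q:np.round((np.ravel(q)-[245,150])*[552/70,600/76])
print([f(proj('side',np.r_[h-X*.004+s*Y*.035,.0921])) for s in(1,-1)],np.round(monitor.get_obs()['contact_force'],1))
bot.hand_in()"
```

```text
[array([187., 170.]), array([346., 325.])] [ 0.2  0.2 -0.4]
the job is handed in; nothing more can be done
```

The eared drawplate is out of the rack and seated in the holder on the rest bar. I let go of it, raised the gripper clear and handed the job in at about 11.7 s.

- **Insertion:** both ears went down between the clips with about 3 to 5 N of rubbing. I felt the bar with the plate's lower edge about 24 mm above the worktop. The force then rose by about 19 N/mm, close to the bar's stated 15 N/mm, and peaked at 12.8 N at the wrist, under the 1.5 kg limit.
- **Final checks:** the last side picture shows the plate standing upright with both ears in their slots. Its top corners are 8 to 14 enlarged pixels (1 to 2 camera pixels) from where a level plate would be, an offset I put down to the camera calibration. The contact force on the gripper was about zero. After release I did not press the plate again or measure its seat.
- **Disagreements:**
  - The side and top cameras differed by 1 to 2 pixels throughout.
  - The finder's slot points gave the holder a slightly different angle (about -1°) from the outline of its base (+1.65°). I used the outline, and the plate went in freely.
  - Closing on the plate in the rack pushed on the arm with about 27 N for a moment, which went away on lifting.
- **Bystanders:** I never touched the plain plate, brass dish or red case. The dish shows in the last picture; I took no final picture of the plain plate or the case.

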